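# Refit the plunger of the snap press

## Robot

A 7-joint arm with a two-finger parallel gripper is mounted at the origin on a cart in front of the work surface, level with it; the furniture and walls round the work are solid. World frame = base frame: x ahead of the robot, y to its left, z up, the work surface at z = 0. Lengths are in m, angles in rad, forces in N, time in s.
With the tool pointing down it reaches from about 0.425 to 0.925 m from the base axis. Payload 6.8 kg.
Tool frame: the origin (TCP) lies between the finger pads; the fingertips stand 22 mm ahead of it and the grasp point (between the pads) lies 3 mm ahead of it; z points along the fingers, y is the line along which they close (so a half turn about z gives the same grasp; the last joint's range is limited). The gripper opens to 85 mm and grips with 20 to 120 N. Pads are 22 mm wide; open, the fingers measure 114 mm over their backs; the gripper's body (76 mm by 85 mm) begins 54 mm behind the grasp point. The pads swing forward as they close: fully open they stand 13 mm farther back than shut.
Start: joints at [-1.433, 0.477, 0.022, 1.555, -0.011, 1.109, -0.083], TCP at [0.164, 0.655, 0.253] pointing down, gripper open.
Joint ranges: [-2.96, 2.96], [-0.34, 2.1], [-1.41, 1.46], [0.24, 2.44], [-1.37, 4.51], [0.17, 1.92], [-2.96, 2.96]. Speed limits (rad/s): [2.39, 2.39, 3.14, 3.14, 3.14, 3.14, 3.14].

## Interface

Orientations are given as a unit quaternion [w, x, y, z].
In Python, from station import bot gives the robot as it stands.
- The arm moves only by the tool servo_tool, never from a script. Its argument "motion" is a list that holds one entry, the list of rows, each a list of 5 numbers: the opening, from 0 (shut) to 1 (fully open), then the shift along the world's x, y, z each as a share of 0.04 m, from -1 to 1, then the turn about the world's z as a share of 0.12 rad, from -1 to 1. A call has 1 to 20 rows; each row shifts and turns the commanded pose from where the row before left it; what a row does not reach is not made up. A row lasts 1/10 s, in which the tool goes at most 50 mm and 8.59 degrees, less where a joint would pass 70% of its speed; a pose out of reach is approached as far as the arm can. A call with a number of a shift or a turn outside -1 to 1 is refused whole. A call with a gripper value outside its range is refused whole. The fingers move at their own pace and stop on an object; "newtons" is the grip in N (left out, the last holds). Time passes only in rows, so rows that do not move let the fingers close. It gives the time, the measured TCP pose, the force, the opening and the grip force at its end, in the units of the state.
- bot.get_obs(): the state, without advancing time (a new reading comes with each control period).
- bot.read_camera(name): name is "side" or "top"; returns (picture, depth): 384x512x3 uint8, red, green, blue; 384x512 float32, m along the optical axis (not along the pixel's ray), 0 where there is no reading.
- bot.get_calibration(name): a dict with "fovy" (degrees; the focal length in pixels is half the picture's height over the tangent of half this angle, whatever the lens; pixels are square), "cx", "cy" (the principal point, pixels), "view" (4x4, takes a point from world to camera coordinates). Camera axes: x right, y down, z forward; pixel columns grow to the right and rows downward; lengths in m; the calibration is good to about 2 mm. A picture is of the moment at which its call begins. get_calibration takes no time and is no camera call.
- bot.hand_in(): hands the job in; it is judged then, once.
The state is a dict: "t": time; "q": joint angles; "joint_vel": joint speeds; "joint_torque": joint torques, N m; "eef_pos": TCP position; "tool_rot": TCP orientation; "contact_force": force on the tool from outside, world axes, zero at the start; "torque": the same for the moment, N m; "gripper_width": opening from 0.0 (shut) to 1.0 (fully open); "grasp_force": force on a finger pad.
Only numpy, scipy, OpenCV 4.12 (cv2) and the standard library are available. Lean on these libraries where they do the work, as an engineer would, in place of code of your own. Each camera call takes 0.05 s, during which the arm holds its last target. There are 200 camera calls.

## Task

Put the counter's snap press back together: set the loose tapered brass bush, knurled head up, fully down into the empty tapered seat of the press's upper arm and let go of it, then lift the press's plunger, the longer of the two steel rods, out of the wooden tool block and lower it, nose down, through that bush and on through the guide in the lower arm. Finish still gripping the plunger, upright and still, with its nose hanging in the open gap between the lower guide and the die, clear of the die, so that I can fit its retaining clip; do not let go. Leave the shorter rod, a hand punch, standing in the block and do not shift the button jar, the slip pad or the rubber stamp beside the work.

Things in the scene. Friction and masses are not known exactly. Their poses are not given: they have to be found in the camera images.
- press: Grey hand press for snaps, fixed, lever swung back. Origin: on the bore axis, at counter height; z up along the bore; +x points to the column (64 mm and more behind the axis). Within 64 mm of the axis nothing is higher than press_mouth (135 mm); lever pivot 95 mm behind reaches 161 mm, lever end 265 mm behind reaches 210 mm. Base plate 20 mm high, 57 mm ahead of the axis, 55 mm to each side.
- press_mouth (a point): Centre of the mouth of the upper arm's tapered seat, level with the flat top face of its 38 mm round boss, 135 mm above the counter. The seat is 23.6 mm wide here and 17.6 mm at its lower end 24 mm further down; open below, then a 17 mm gap to the top of the lower guide.
- press_guide (a point): Centre of the lower end of the lower arm's fixed brass guide, 72 mm above the counter, straight below press_mouth. Its hole is 12 mm wide and 22 mm long (top at 94 mm, with a small countersink). Below it a 30 mm gap to the die.
- press_die (a point): Centre of the top of the steel die on the base, 42 mm above the counter, straight below press_guide.
- bush: Loose brass bush, 36 mm tall, 70 to 110 g, standing on its foot, head up: knurled head 30 mm across, 14 mm tall; tapered shank below it, 22 mm long, 22 mm across at the head, 16 mm at the foot; 12 mm hole through, countersunk to 17 mm on top. Origin: centre of the foot; z up. Seated, the head rests on the boss's face, 0.8 mm play round the shank.
- bush_shoulder (a point): Point on the bush's axis at the underside of its head, 22 mm above the foot. Seated, it coincides with press_mouth.
- tool_block: Wooden block fixed to the counter, 70 x 130 x 40 mm (x, y, z), origin under its centre, z up. Two 11.5 mm holes for plungers, 34 mm deep, at x = -12 mm and y = -36 and +36 mm; a back row of four small steel dies, up to 9 mm high, at x = +20 mm.
- plunger: The press's plunger, the longer steel one: 140 mm long, shaft 10 mm, nose coned to 7 mm over its last 5 mm, knurled head 18 mm across on its top 26 mm. 85 to 170 g. Stands nose down in one of the block's two holes, nose 6 mm and head top 146 mm above the counter. Origin: nose tip; z along the shaft to the head.
- plunger_head (a point): Middle of the plunger's head, on its axis, 127 mm above the nose: the place to grip.
- punch: Shorter steel hand punch of the same make (95 mm long, otherwise like the plunger, head 69 to 95 mm above its nose), standing in the other hole of the block. It stays there. Origin: centre of the nose tip.
- jar: Glass jar of buttons with a tin lid, 62 mm across, 73 mm tall, origin under its centre. A bystander.
- slip_pad: Pad of counter slips, 100 x 70 x 14 mm, lying on the counter, origin under its centre. A bystander.
- stamp: Rubber stamp with a turned handle, 26 x 60 x 71 mm, origin under its centre. A bystander.
Things that resemble listed ones, but are neither listed nor needed, are in the scene too. Leave any blue or purple look-alike of the plunger alone.

How it is judged:
By the outcome, as a careful person would: the job done as asked, in the order asked, and still so for the second after the job is handed in, while the arm keeps its last pose, push and grip.
It also fails if it takes over 64 s, if anything falls off the work surface, if the arm or the gripper's body presses on something with over 40 N, if the wrist force passes 120 N, or if a joint passes its speed limit or range.

## Working session

There is one attempt and no reset: what is moved stays moved. The work goes in short steps, Python scripts to look and compute and a tool call to move; the robot and the scene stay as the last step left them, time stands still between calls to the robot, and variables do not carry over. Pictures are saved under pics/ and viewed, at most 10 in all, crops included, and the job is handed in when it is done.

Besides the shell and the picture viewer there is one more tool, called after "Request:" as name([rows], argument=value, ...), one row to a line, values as JSON. servo_tool: Moves the arm, as the interface text tells. Shift numbers are shares of 0.04 m and turn numbers shares of 0.12 rad, none past 1 either way. Its arguments: {"type":"object","properties":{"motion":{"type":"array"},"newtons":{"type":"number"}},"required":["motion"]}

```bash
mkdir -p pics; ls
cat > h.py <<'E'
import numpy as np, cv2
from station import bot
def cal(n):
    c=bot.get_calibration(n); f=192/np.tan(np.radians(c["fovy"])/2); return f,c["cx"],c["cy"],np.array(c["view"])
def cloud(n,depth):
    f,cx,cy,V=cal(n); v,u=np.mgrid[:384,:512]
    P=np.stack([(u-cx)/f*depth,(v-cy)/f*depth,depth],-1)
    return (P-V[:3,3])@V[:3,:3]
def ray(n,u,v,z):
    f,cx,cy,V=cal(n); R=V[:3,:3]; o=-R.T@V[:3,3]; d=R.T@np.array([(u-cx)/f,(v-cy)/f,1])
    return o+d*(z-o[2])/d[2]
def proj(n,p):
    f,cx,cy,V=cal(n); q=V[:3,:3]@np.array(p)+V[:3,3]; return q[0]/q[2]*f+cx,q[1]/q[2]*f+cy
def snap(n,tag):
    im,d=bot.read_camera(n); np.savez(f'{tag}.npz',im=im,d=d); return im,d
def save(im,name,s=1.5):
    cv2.imwrite('pics/'+name,cv2.resize(im[:,:,::-1],None,fx=s,fy=s,interpolation=cv2.INTER_CUBIC))
E
python3 - <<'E'
from h import *
for n in("top","side"):
    im,d=snap(n,n+'0'); save(im,n+'0.png'); f,cx,cy,V=cal(n); print(n,f,cx,cy,-V[:3,:3].T@V[:3,3],V[:3,:3].round(2).tolist())
o=bot.get_obs(); print({k:np.round(v,3).tolist() for k,v in o.items()})
E
```

```text
pics
top 418.78588767838346 248.04116283623677 194.06503322510866 [ 0.38010681 -0.03130069  1.49785759] [[-0.03, -1.0, -0.01], [-0.99, 0.03, -0.15], [0.15, 0.01, -0.99]]
side 404.96654986503427 255.62365267047173 199.82968796937413 [ 0.02520581 -1.10185014  0.71591838] [[0.88, -0.47, -0.01], [-0.22, -0.39, -0.9], [0.42, 0.79, -0.44]]
{'t': 0.1, 'q': [-1.433, 0.478, 0.022, 1.556, -0.011, 1.109, -0.083], 'joint_vel': [-0.001, -0.001, 0.002, -0.002, 0.001, 0.001, -0.002], 'joint_torque': [0.005, -59.776, 1.614, -28.195, 0.013, 0.005, -0.0], 'eef_pos': [0.164, 0.654, 0.252], 'tool_rot': [-0.0, 0.123, 0.992, -0.001], 'contact_force': [-0.412, -0.911, -0.223], 'torque': [-0.018, 0.027, 0.009], 'grasp_force': 0.0, 'gripper_width': 1.004}
```

View pics/top0.png

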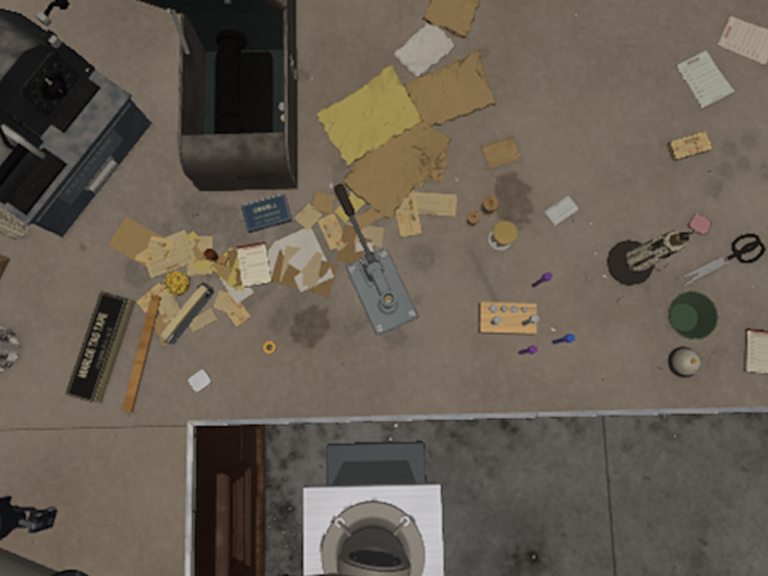

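View pics/side0.png

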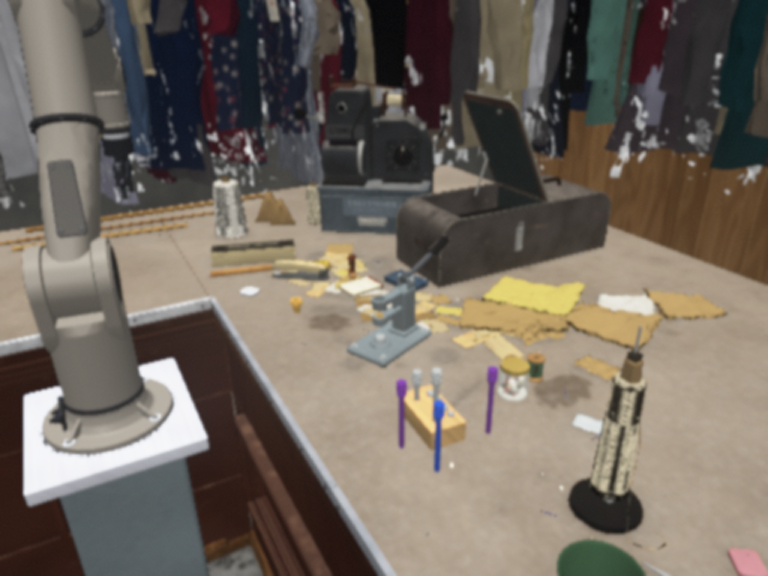

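Top view (full-size px = shown/1.5): bush ring at (179,232), press boss at (259,199), block at (339,212) with steel rods at about (331,214) and (355,213). The jar is at (335,155), with purple/blue look-alikes round the block. Next, close crops and numbers.

Run:
```python
from h import *
T=np.load('top0.npz');S=np.load('side0.npz')
a=cv2.resize(T['im'][175:245,310:390],None,fx=5,fy=5,interpolation=cv2.INTER_CUBIC)[:300,:400]
a=cv2.resize(T['im'][180:240,310:390],(400,300),interpolation=cv2.INTER_CUBIC)
b=cv2.resize(S['im'][235:315,250:350],(400,300),interpolation=cv2.INTER_CUBIC)
c=cv2.resize(T['im'][160:225,225:285],(400,300))
c=cv2.resize(T['im'][165:225,220:300],(400,300),interpolation=cv2.INTER_CUBIC)
e=cv2.resize(T['im'][202:262,140:220],(400,300),interpolation=cv2.INTER_CUBIC)
cv2.imwrite('pics/crop1.png',np.vstack([np.hstack([a,b]),np.hstack([c,e])])[:,:,::-1])
P=cloud('top',T['d']);Q=cloud('side',S['d'])
print('bush',P[228:237,174:185,2].round(3).max(), P[232,174:186].round(3).tolist())
np.set_printoptions(precision=3,suppress=True,linewidth=220)
print((P[203:225,318:362,2]*1000).astype(int)[::1])
print((P[190:207,248:270,2]*1000).astype(int))
```

```text
bush 1.498 [[0.473, 0.253, 0.001], [0.473, 0.25, -0.0], [0.471, 0.24, 0.035], [0.47, 0.235, 0.04], [0.471, 0.233, 0.032], [0.472, 0.233, 0.013], [0.473, 0.232, -0.002], [0.472, 0.228, 0.0], [0.47, 0.218, 0.039], [0.47, 0.215, 0.033], [0.47, 0.212, 0.034], [0.38, -0.031, 1.498]]
[[   1    3   28   42   40   36   38   39   36   42   42   48   41   43   46   40   42   41   45   41   42   40   39   43   35   37   46   36   36   39   36   39   38   43   44   38   41   36   38   35   -3    7    4
     1]
 [   2    1   26   39   39   37   35   40   38   44   46   48   43   46   42   40   39   47   49   45   44   36   32   39   42   42   38   40   36   39   39   38   41   37   39   43   36   41   38   36    0   -4   -4
     4]
 [   6    7   30   46   38   45   40   37   38   43   46   45   42   45   40   38   46   54   44   47   43   40   40   41   41   42   44   40   37   39   45   49   45   38   34   41   41   44   43   41   -3   -5   -4
     1]
 [   3   10   30   41   40   38   40   40   35   41   45   49   46   43   36   39   47   43   49   44   47   45   40   47   45   45   43   44   41
[... 5351 characters left out ...]
   18   17   17   23]
 [  17   21   17   16   18   23  130  129  130   91   40   37   40   91  132  139  135   21   15   20   16   18]
 [  17   17   17   20   23   29   27  138  139  134   38   37   90  135  135  137   28   23   26   14   19   18]
 [  17   21   20   23   19   20   29   96  133  133  136  135  136  136  135   27   31   22   22   19   15   16]
 [1497   23   27   27   17   31   28   27   89  134  136  136  129  132   89   20   27   22   21   23   20   23]
 [  18   18   17   19   18   27   25   23   33   82   93   92   92   80   28   28   22   22   23   22   19   20]
 [  21   14   22   12   20   17   23   25   28   28   31   38   37   28   31   29   30   22   16   18   14   18]]
```

View pics/crop1.png

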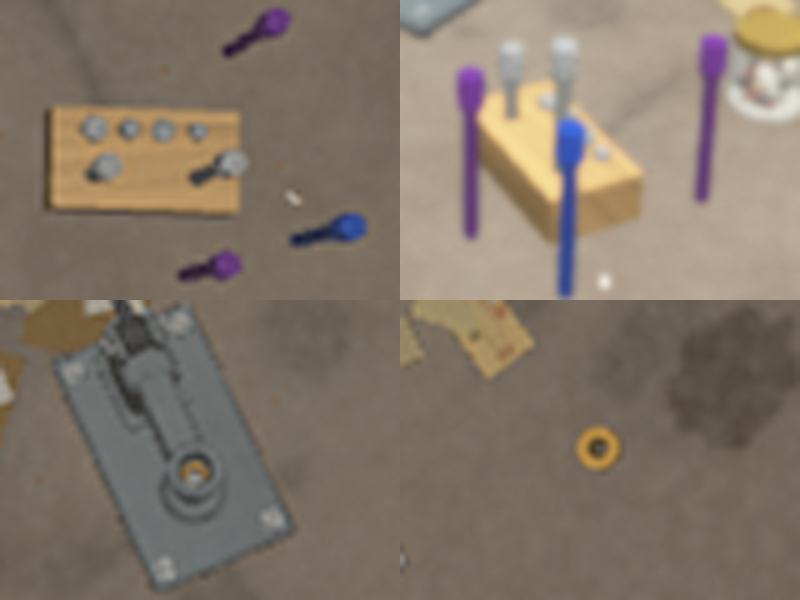

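Candidates for the plunger (top-view px): steel rod (356,212), top about 146 mm, and steel rod (331,213), about 100 mm, which is the punch. The look-alikes are purple (364,184), blue (380,225) and purple (355,233). I choose (356,212), the taller steel one, and the crop confirms it. Now precise positions.

```bash
cat >> h.py <<'E'
def tri(ut,us):
    A=[];b=[]
    for n,(u,v) in(('top',ut),('side',us)):
        f,cx,cy,V=cal(n);R=V[:3,:3];o=-R.T@V[:3,3];d=R.T@np.array([(u-cx)/f,(v-cy)/f,1]);d/=np.linalg.norm(d)
        M=np.eye(3)-np.outer(d,d);A.append(M);b.append(M@o)
    return np.linalg.solve(sum(A),sum(b))
def mask(im,lo,hi,box):
    h=cv2.cvtColor(im,cv2.COLOR_RGB2HSV);m=cv2.inRange(h,lo,hi);k=np.zeros_like(m);x0,x1,y0,y1=box;k[y0:y1,x0:x1]=m[y0:y1,x0:x1];return k
def cen(m): v,u=np.nonzero(m); return u.mean(),v.mean(),len(u),u.min(),u.max(),v.min(),v.max()
E
python3 - <<'E'
from h import *
np.set_printoptions(precision=4,suppress=True,linewidth=200)
T=np.load('top0.npz');S=np.load('side0.npz');P=cloud('top',T['d']);Q=cloud('side',S['d'])
# bush
m=mask(T['im'],(8,110,90),(30,255,255),(165,195,220,245));
c,_=cv2.findContours(m,0,2);c=max(c,key=cv2.contourArea);(u,v),_=cv2.minEnclosingCircle(c);M=cv2.moments(c)
print('bush top',cen(m),M['m10']/M['m00'],M['m01']/M['m00'],ray('top',M['m10']/M['m00'],M['m01']/M['m00'],.036))
ms=mask(S['im'],(8,110,90),(30,255,255),(185,210,190,215));s=cen(ms);print('bush side',s,[ray('side',s[0],s[1],z) for z in(.02,.025,.03)])
# mouth
z=P[:,:,2]; sub=np.zeros(z.shape,bool); sub[195:205,254:264]=1
h=(sub&(z<.126)&(P[:,:,2]<1)).astype(np.uint8)
n,l,st,ce=cv2.connectedComponentsWithStats(h);i=1+np.argmax(st[1:,4]);print('mouth hole',st[i],ce[i],ray('top',*ce[i],.135))
# dark/grey edges boss in top face band
b=np.zeros(z.shape,bool);b[195:206,250:268]=1;b&=(z>.105)&(z<.15);v,u=np.nonzero(b);hull=cv2.convexHull(np.c_[u,v].astype(np.int32));
print('boss ellipse',cv2.fitEllipse(hull))
# rods
for nm,box in(('plunger',(350,362,206,220)),('punch',(326,336,208,218))):
    x0,x1,y0,y1=box;k=np.zeros(z.shape,bool);zz=.146 if nm=='plunger' else .101;k[y0:y1,x0:x1]=(abs(z[y0:y1,x0:x1]-zz)<.009)
    v,u=np.nonzero(k);print(nm,len(u),u.mean(),v.mean(),ray('top',u.mean(),v.mean(),zz-.001))
# lookalike
for nm,box,lo,hi in(('pur1',(350,372,178,194),(125,60,30),(165,255,255)),('pur2',(340,362,226,240),(125,60,30),(165,255,255)),('blue',(362,388,215,235),(105,80,30),(124,255,255))):
    m=mask(T['im'],lo,hi,box)>0;print(nm,m.sum(),np.nanmax(z[m]),np.median(P[m&(z>.11)],0))
# block outline
k=np.zeros(z.shape,np.uint8);k[195:225,315:362]=((z>.03)&(z<.05))[195:225,315:362];c,_=cv2.findContours(k,0,2);c=max(c,key=cv2.contourArea);r=cv2.minAreaRect(c);print('block',r,ray('top',*r[0],.04))
g=cv2.cvtColor(S['im'],cv2.COLOR_RGB2GRAY)
print(S['im'][241:275:2,284:298].max(-1)); print(S['im'][195:225,248:268].max(-1))
E
```

```text
bush top (np.float64(179.21818181818182), np.float64(231.1090909090909), 55, np.int64(175), np.int64(183), np.int64(227), np.int64(235)) 179.2046204620462 231.09570957095707 [0.4734 0.2281 0.036 ]
bush side (np.float64(197.18867924528303), np.float64(201.9245283018868), 53, np.int64(194), np.int64(200), np.int64(198), np.int64(207)) [array([0.4741, 0.2359, 0.02  ]), array([0.4708, 0.2263, 0.025 ]), array([0.4676, 0.2167, 0.03  ])]
mouth hole [256 196   7   7  33] [258.9394 199.1212] [ 0.5648 -0.052   0.135 ]
boss ellipse ((258.48828125, 198.0183868408203), (10.94965648651123, 13.2830810546875), 151.34442138671875)
plunger 26 356.34615384615387 212.53846153846155 [ 0.5108 -0.3652  0.145 ]
punch 24 331.7083333333333 213.04166666666666 [ 0.5158 -0.2942  0.1   ]
pur1 44 0.14481073511682527 [ 0.6038 -0.3985  0.139 ]
pur2 40 0.14433983752836502 [ 0.4455 -0.3568  0.1392]
blue 42 0.14539442058874508 [ 0.4687 -0.4382  0.138 ]
block ((338.5, 212.0), (20.0, 37.0), 90.0) [ 0.5246 -0.3293  0.04  ]
[[180 178 176 174 171 169 168 167 166 164 163 162 160 158]
 [180 180 179 177 178 180 179 180 176 175
[... 2694 characters left out ...]
65 158 133 108  97  93  93  95  95]
 [169 159 146 137 130 127 130 138 150 160 166 166 157 135 113  99  95  94  94  94]
 [175 170 162 157 150 148 151 157 163 166 166 164 157 142 124 111 104  99  97  96]
 [173 170 164 163 163 163 164 166 167 166 161 154 150 146 139 131 121 114 109 104]
 [167 163 163 166 169 169 169 167 167 165 158 148 141 139 140 140 138 137 131 124]
 [163 165 168 172 175 175 174 171 169 167 162 153 143 136 135 137 139 143 142 142]
 [166 168 173 182 187 188 185 181 174 169 166 161 155 149 144 140 137 137 141 143]
 [167 168 178 190 197 200 197 191 179 170 167 166 163 160 158 153 147 142 141 140]
 [166 165 175 190 200 203 201 193 177 167 165 165 164 164 163 161 158 155 153 148]]
```

Request:
servo_tool([
  [[1,0.64,-0.89,0,0],[1,0.64,-0.89,0,0],[1,0.64,-0.89,0,0],[1,0.64,-0.89,0,0],[1,0.64,-0.89,0,0],[1,0.64,-0.89,0,0],[1,0.64,-0.89,0,0],[1,0.64,-0.89,0,0],[1,0.64,-0.89,0,0],[1,0.64,-0.89,-0.3,0],[1,0.64,-0.89,-0.4,0],[1,0.64,-0.89,-0.4,0],[0.7,0,0,-0.8,0],[0.7,0,0,-0.8,0],[0.7,0,0,-0.5,0],[0.7,0,0,0,0]],
], newtons=40)

```text
t: 1.7
eef_pos: [0.4694, 0.2263, 0.1226]
tool_rot: [-0.002, 0.123, 0.992, -0.002]
contact_force: [-1.3, -0.7, -0.1]
gripper_width: 0.697
grasp_force: 0.0
```

Request:
servo_tool([
  [[0.6,0.06,0,-0.6,0],[0.6,0,0,-0.6,0],[0.6,0,0,-0.5,0],[0.6,0,0,-0.23,0],[0.6,0,0,0,0]],
])

```text
t: 2.2
eef_pos: [0.4736, 0.2275, 0.0479]
tool_rot: [-0.0, 0.123, 0.992, -0.0]
contact_force: [-0.6, 0.6, 0.7]
gripper_width: 0.601
grasp_force: 0.0
```

Run:
```python
from h import *
im,d=snap('side','side1');i2,d2=snap('top','top1')
a=cv2.resize(im[160:220,160:240],(400,300),interpolation=cv2.INTER_CUBIC);b=cv2.resize(i2[200:260,140:220],(400,300),interpolation=cv2.INTER_CUBIC)
cv2.imwrite('pics/g1.png',np.hstack([a,b])[:,:,::-1]); print(bot.get_obs()['eef_pos'])
```

```text
[0.47448046 0.22791617 0.04910736]
```

View pics/g1.png

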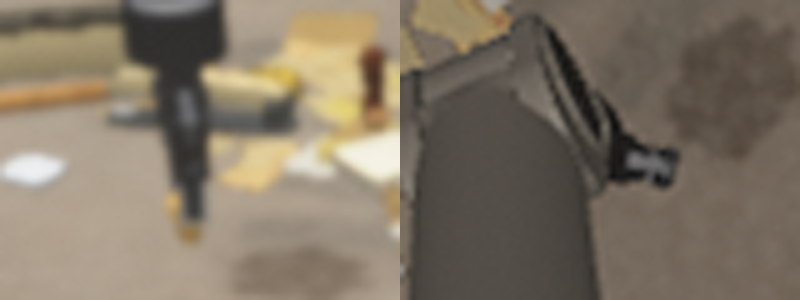

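Side crop: the fingers straddle the bush, with the near fingertip just at its head. I'll go a little lower and close.

Request:
servo_tool([
  [[0.6,-0.02,0,-0.09,0],[0.2,0,0,0,0],[0.2,0,0,0,0],[0.2,0,0,0,0],[0.2,0,0,0,0],[0.2,0,0,0,0]],
], newtons=50)

```text
t: 2.9
eef_pos: [0.4734, 0.2277, 0.0451]
tool_rot: [0.0, 0.123, 0.992, 0.0]
contact_force: [-0.7, -1.1, 6.2]
gripper_width: 0.325
grasp_force: 48.9
```

Request:
servo_tool([
  [[0.2,0,0,0.3,0],[0.2,0,0,0.7,0],[0.2,0,0,1,0],[0.2,0,0,1,0],[0.2,0,0,1,0],[0.2,0,0,0.5,0]],
])

```text
t: 3.5
eef_pos: [0.4741, 0.2279, 0.2286]
tool_rot: [0.002, 0.123, 0.992, 0.002]
contact_force: [0.9, 0.4, -1.2]
gripper_width: 0.319
grasp_force: 49.6
```

Run:
```python
from h import *
o=bot.get_obs();print(o['eef_pos'],o['gripper_width'],o['grasp_force'],o['contact_force'])
im,d=snap('side','side2'); u,v=map(int,proj('side',o['eef_pos'])); print(u,v)
cv2.imwrite('pics/g2.png',cv2.resize(im[v-30:v+40,u-40:u+40],(640,560),interpolation=cv2.INTER_CUBIC)[:,:,::-1])
```

```text
[0.47409423 0.22785241 0.22864777] 0.3193354908733229 49.56645960129208 [ 0.8913135   0.36299035 -1.19020284]
193 151
```

View pics/g2.png

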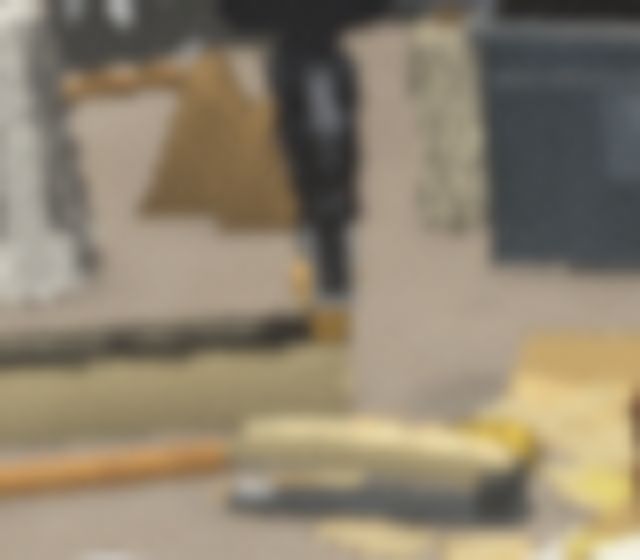

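Held upright: the head shows at (300,280) and the shank below the fingertips at (330,325) in the crop. Carrying it to the press.

Request:
servo_tool([
  [[0.2,0.28,-0.87,0,0],[0.2,0.28,-0.87,0,0],[0.2,0.28,-0.87,0,0],[0.2,0.28,-0.87,0,0],[0.2,0.28,-0.87,0,0],[0.2,0.28,-0.87,0,0],[0.2,0.28,-0.87,0,0],[0.2,0.28,-0.87,0,0],[0.2,0,-0.06,-0.3,0],[0.2,0,0,-0.5,0],[0.2,0,0,0,0],[0.2,0,0,0,0]],
])

```text
t: 4.75
eef_pos: [0.5621, -0.0527, 0.1923]
tool_rot: [-0.001, 0.122, 0.992, -0.0]
contact_force: [-0.1, -0.1, -0.3]
gripper_width: 0.319
grasp_force: 49.6
```

Run:
```python
from h import *
o=bot.get_obs();print(o['eef_pos'],o['gripper_width'],o['grasp_force'],o['contact_force'])
im,d=snap('side','side3');i2,d2=snap('top','top3'); print('mouth',proj('side',[.565,-.052,.135]),'foot',proj('side',o['eef_pos']-[0,0,.045]))
a=cv2.resize(im[150:230,220:300],(400,400),interpolation=cv2.INTER_CUBIC);b=cv2.resize(i2[160:240,220:300],(400,400),interpolation=cv2.INTER_CUBIC)
cv2.imwrite('pics/g3.png',np.hstack([a,b])[:,:,::-1])
```

```text
[ 0.56206895 -0.05272815  0.1923299 ] 0.31929942579803877 49.561155258786584 [-0.13725294 -0.10002973 -0.25565202]
mouth (np.float64(252.41568484352834), np.float64(198.70961903068354)) foot (np.float64(251.65434534631672), np.float64(195.5704385608121))
```

View pics/g3.png

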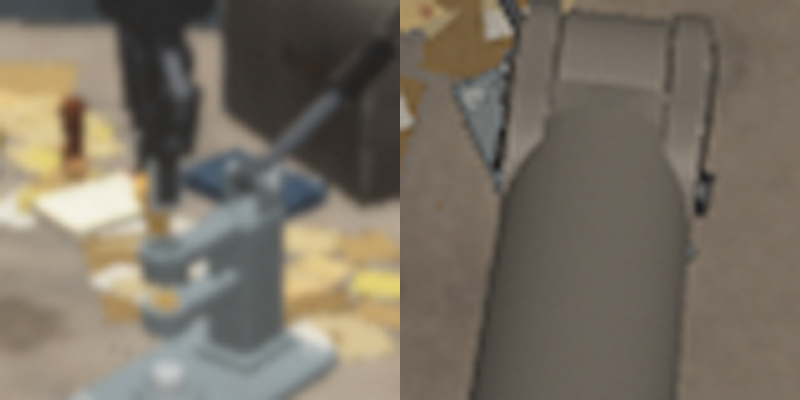

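Run:
```python
from h import *
a=np.load('side0.npz')['im'];b=np.load('side3.npz')['im'];t=np.load('top0.npz')['im']
f=lambda x,u,v:cv2.resize(x[v:v+26,u:u+26],(390,390),interpolation=cv2.INTER_NEAREST)
c=np.hstack([f(a,240,186),f(b,240,186)])
cv2.imwrite('pics/z1.png',c[:,:,::-1])
```

```text
(no output)
```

View pics/z1.png

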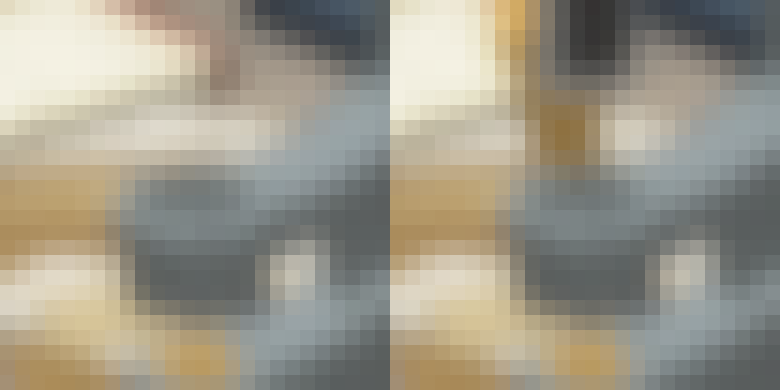

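Left: mouth's dark oval is centred at col 252.5 and the lower brass guide directly below it at 252.4. Right: held bush shank at col 251.5. That agrees with the computed offset of about 2.7 mm in x.

Request:
servo_tool([
  [[0.2,0.07,0.02,0,0],[0.2,0,0,-0.2,0],[0.2,0,0,-0.2,0],[0.2,0,0,-0.1,0],[0.2,0,0,0,0]],
])

```text
t: 5.35
eef_pos: [0.5652, -0.0523, 0.1716]
tool_rot: [-0.001, 0.123, 0.992, -0.0]
contact_force: [0.7, 0.5, -2.7]
gripper_width: 0.322
grasp_force: 49.6
```

Request:
servo_tool([
  [[0.2,0,0,-0.1,0],[0.2,0,0,-0.1,0],[0.2,0,0,-0.05,0],[0.2,0,0,0,0]],
])

```text
t: 5.75
eef_pos: [0.5664, -0.0518, 0.1627]
tool_rot: [0.001, 0.122, 0.992, 0.0]
contact_force: [3.1, 2.6, -1.4]
gripper_width: 0.321
grasp_force: 49.6
```

Request:
servo_tool([
  [[0.2,0.03,0.02,-0.05,0],[0.2,0,0,-0.05,0],[0.2,0,0,-0.03,0],[0.2,0,0,0,0]],
])

```text
t: 6.15
eef_pos: [0.5672, -0.0514, 0.1586]
tool_rot: [0.0, 0.123, 0.992, 0.0]
contact_force: [-2.1, 3.0, 11.6]
gripper_width: 0.32
grasp_force: 50.6
```

Request:
servo_tool([
  [[0.2,0,0.02,0,0],[0.2,0,0,0,0],[0.6,0,0,0,0],[0.6,0,0,0,0],[0.6,0,0,0,0],[0.6,0,0,0.3,0],[0.6,0,0,1,0],[0.6,0,0,1,0],[0.6,0,-1,0.5,0],[0.6,0,-1,0,0],[0.6,0,-1,0,0],[0.6,0,0,0,0]],
])

```text
t: 7.35
eef_pos: [0.5651, -0.1782, 0.2707]
tool_rot: [0.001, 0.127, 0.992, -0.002]
contact_force: [0.1, -0.0, -0.5]
gripper_width: 0.6
grasp_force: 0.0
```

Run:
```python
from h import *
np.set_printoptions(precision=4,suppress=True,linewidth=200)
o=bot.get_obs();print(o['eef_pos'],o['gripper_width'],o['contact_force'])
im,d=snap('side','side4');i2,d2=snap('top','top4');P=cloud('top',d2)
f=lambda x,u,v:cv2.resize(x[v:v+40,u:u+40],(400,400),interpolation=cv2.INTER_CUBIC)
cv2.imwrite('pics/g4.png',np.hstack([f(im,235,175),f(i2,240,180)])[:,:,::-1])
print((P[190:207,250:270,2]*1000).astype(int))
m=mask(i2,(8,110,90),(30,255,255),(245,275,185,215));c=cen(m);print(c,ray('top',c[0],c[1],.149))
m=mask(im,(8,110,90),(30,255,255),(243,262,185,200));c=cen(m);print(c,proj('side',[.565,-.052,.142]))
```

```text
[ 0.5651 -0.1782  0.2707] 0.5998866758128428 [ 0.0508 -0.0057 -0.481 ]
[[  88  128  131  127  133  131  130  132  129   21   19   18   21   17   14   25   19   21   21   16]
 [  21   94  130  126  131  132  132  133  136  127   18   19   14   21   20   21   20   18   19   17]
 [  21   87  129  133  125  126  132  126  129  123   17   24   17   22   17   24   14   23   20   16]
 [  23   21  116  130  129  133  129  130  134  128   21   16   27   20   18   24   19   23   15   26]
 [  22   18   88  127  131  129  133  134  133  145  151  138   14   23   20   20   17   25   24   17]
 [  13   25   23  118  132  135  133  148  148  151  142  145  148  137   24   22   20   19   19   21]
 [  23   20   13   87  121  135  148  150  146  148  149  148  149  144   17   27   21   19   20   13]
 [  19   23   22   24  135  147  150  147  139  135  135  150  150  147  132   16   23   21   22   24]
 [  17   13   22   24  135  146  150  146  126  114  118  144  146  147  135 1497   15   20   22   23]
 [  21   17   22   25  133  146  147  147   88   87   92  127  149  148  138   20   21   25   16   23]
[... 368 characters left out ...]
136  136   30   26   21   17   18   18   13]
 [  15 1497   22   20   24   28   94  131  135  135  130  134   87   31   23   35   15   22   24   17]
 [  23   15   17   27   27   25   37   79   88   90   92   83   27   25   25   24   16   18   19   20]
 [  14   17   20   22   27   28   24   32   32   37   34   32   25   29   27   17   19   25   26   19]]
(np.float64(258.7894736842105), np.float64(198.0701754385965), 57, np.int64(255), np.int64(263), np.int64(194), np.int64(202)) [ 0.5664 -0.0514  0.149 ]
(np.float64(252.54545454545453), np.float64(196.52272727272728), 44, np.int64(248), np.int64(256), np.int64(193), np.int64(199)) (np.float64(252.3802353202936), np.float64(196.77209090956748))
```

View pics/g4.png

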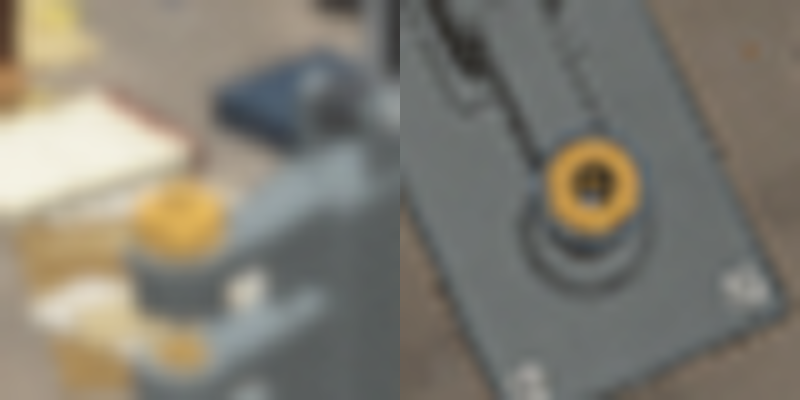

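Bush is fully seated: head top ≈149 mm in depth, centred on the boss in both crops. Next the plunger.

Request:
servo_tool([
  [[0.45,-0.27,-0.93,0,0],[0.45,-0.27,-0.93,0,0],[0.45,-0.27,-0.93,0,0],[0.45,-0.27,-0.93,0,0],[0.45,-0.27,-0.93,0,0],[0.45,0,0,-0.5,0],[0.45,0,0,-0.8,0],[0.45,0,0,-0.5,0],[0.45,0,0,0,0]],
])

```text
t: 8.35
eef_pos: [0.5119, -0.3539, 0.1944]
tool_rot: [-0.003, 0.121, 0.993, 0.002]
contact_force: [0.5, -0.1, -0.4]
gripper_width: 0.448
grasp_force: 0.0
```

Run:
```python
from h import *
o=bot.get_obs();print(o['eef_pos'],o['gripper_width'],o['contact_force'])
im,d=snap('side','side5');f=lambda x,u,v:cv2.resize(x[v:v+60,u:u+60],(480,480),interpolation=cv2.INTER_CUBIC)
print(proj('side',o['eef_pos']-[0,0,.022]),proj('side',[.5115,-.365,.146]))
cv2.imwrite('pics/g5.png',f(im,262,215)[:,:,::-1])
```

```text
[ 0.51191935 -0.35390241  0.19439428] 0.44818298883698354 [ 0.51665388 -0.14826279 -0.42945823]
(np.float64(288.5543037853557), np.float64(235.41686109112553)) (np.float64(290.4893749302839), np.float64(246.23409946390987))
```

View pics/g5.png

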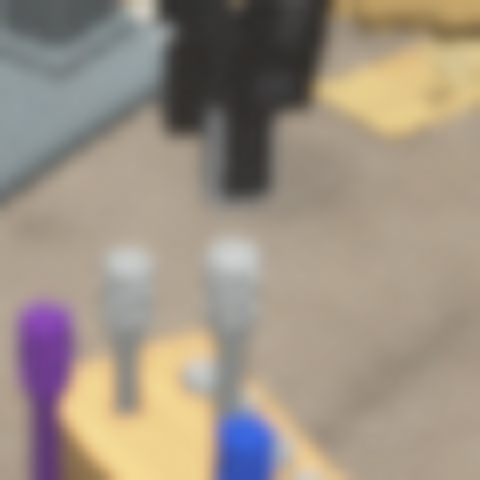

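Plunger head is at side px (290.6,246), matching its computed place. I'll shift y by −11 mm, descend and grip.

Request:
servo_tool([
  [[0.45,0,-0.28,0,0],[0.45,0,0,0,0],[0.45,0,0,-0.5,0],[0.45,0,0,-0.6,0],[0.45,0,0,-0.35,0],[0.45,0,0,0,0],[0.1,0,0,0,0],[0.1,0,0,0,0],[0.1,0,0,0,0],[0.1,0,0,0,0],[0.1,0,0,0,0]],
], newtons=70)

```text
t: 9.5
eef_pos: [0.5136, -0.368, 0.1406]
tool_rot: [0.001, 0.122, 0.992, 0.0]
contact_force: [-0.2, 2.9, 6.8]
gripper_width: 0.189
grasp_force: 68.3
```

Request:
servo_tool([
  [[0.1,0,0.02,0.2,0],[0.1,0,0,0.5,0],[0.1,0,0,0.8,0],[0.1,0,0,1,0],[0.1,0,0,1,0],[0.1,0,0,0.7,0],[0.1,0,0,0,0],[0.1,0,0,0,0]],
])

```text
t: 10.3
eef_pos: [0.5122, -0.3676, 0.3077]
tool_rot: [0.0, 0.123, 0.992, -0.0]
contact_force: [0.0, -0.2, -1.9]
gripper_width: 0.186
grasp_force: 68.4
```

Run:
```python
from h import *
o=bot.get_obs();print(o['eef_pos'],o['gripper_width'],o['grasp_force'],o['contact_force'],o['torque'])
im,d=snap('side','side6');p=o['eef_pos'];q=proj('side',p-[0,0,.1346]);print(proj('side',p),q)
u,v=int(q[0]),int(q[1])
cv2.imwrite('pics/g6.png',cv2.resize(im[v-50:v+10,u-30:u+30],(480,480),interpolation=cv2.INTER_NEAREST)[:,:,::-1])
```

```text
[ 0.51224964 -0.3675983   0.30766344] 0.18583400893046056 68.4083354473114 [ 0.00200799 -0.23904218 -1.88348127] [0.02960175 0.016699   0.04291907]
(np.float64(293.0581774705344), np.float64(189.4419328048524)) (np.float64(291.56278247313344), np.float64(237.62212073066152))
```

View pics/g6.png

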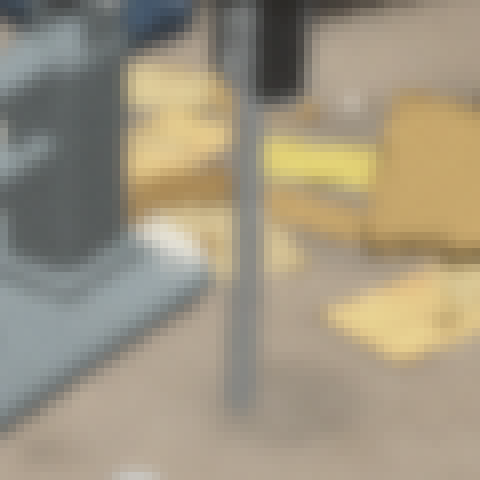

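Nose at side px (290.5,238), shaft upright, and about 1 px left of the TCP axis. So the plunger sits ≈2.5 mm to −x in the grip, and I'll allow for that.

Request:
servo_tool([
  [[0.1,0.17,0.6,0,0],[0.1,0.17,0.9,0,0],[0.1,0.17,0.98,0,0],[0.1,0.17,0.98,0,0],[0.1,0.17,0.98,0,0],[0.1,0.17,0.98,0,0],[0.1,0.17,0.98,0,0],[0.1,0.17,0.9,0,0],[0.1,0.04,0.6,0,0],[0.1,0,0,0,0],[0.1,0,0,0,0],[0.1,0,0,0,0]],
])

```text
t: 11.55
eef_pos: [0.568, -0.0528, 0.3064]
tool_rot: [-0.001, 0.124, 0.992, -0.001]
contact_force: [0.4, -0.6, -2.2]
gripper_width: 0.193
grasp_force: 68.5
```

Run:
```python
from h import *
for i in range(3):
    o=bot.get_obs();print(o['eef_pos'],o['contact_force']);im,d=snap('side','side7')
p=o['eef_pos'];print('nose',proj('side',p-[.0025,-.0006,.1346]),'bush',proj('side',[.5658,-.0515,.149]))
a=cv2.resize(im[150:210,225:285],(480,480),interpolation=cv2.INTER_NEAREST)
cv2.imwrite('pics/g7.png',a[:,:,::-1])
m=mask(im,(8,110,90),(30,255,255),(243,262,185,200));print(cen(m))
```

```text
[ 0.5679983  -0.05281161  0.30644399] [ 0.40799074 -0.55621872 -2.22435169]
[ 0.56810472 -0.05300739  0.30671343] [ 0.03944206 -0.31183801 -2.27645695]
[ 0.56823482 -0.05290508  0.30692332] [ 0.12882813 -0.20965532 -1.35881773]
nose (np.float64(252.47172069388387), np.float64(188.2589058112909)) bush (np.float64(252.49185707826555), np.float64(194.71420617544564))
(np.float64(252.54545454545453), np.float64(196.52272727272728), 44, np.int64(248), np.int64(256), np.int64(193), np.int64(199))
```

View pics/g7.png

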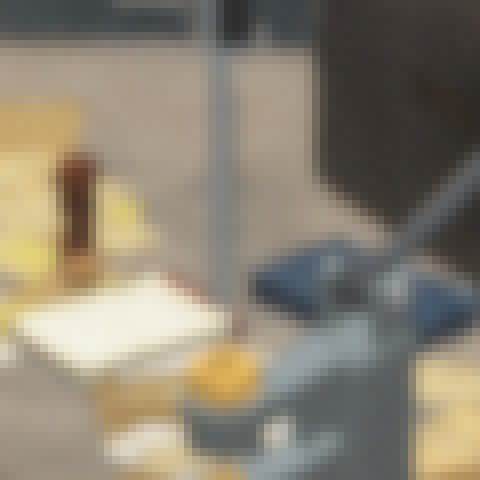

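Nose is at side px (252.5,~188), directly over the bush centre (252.5). That was the last picture: I've viewed 11 against the limit of 10, so from here I use numbers only. Lowering in steps and watching force.

Request:
servo_tool([
  [[0.1,0,0.02,-0.2,0],[0.1,0,0,-0.2,0],[0.1,0,0,-0.2,0],[0.1,0,0,-0.2,0],[0.1,0,0,-0.1,0],[0.1,0,0,0,0]],
])

```text
t: 12.3
eef_pos: [0.5682, -0.0505, 0.2704]
tool_rot: [-0.001, 0.123, 0.992, -0.0]
contact_force: [-0.3, -0.7, -1.9]
gripper_width: 0.189
grasp_force: 68.3
```

Request:
servo_tool([
  [[0.1,0,0,-0.2,0],[0.1,0,0,-0.2,0],[0.1,0,0,-0.2,0],[0.1,0,0,-0.1,0],[0.1,0,0,0,0]],
])

```text
t: 12.8
eef_pos: [0.5683, -0.0503, 0.2424]
tool_rot: [-0.001, 0.123, 0.992, -0.0]
contact_force: [-0.9, 0.1, -1.8]
gripper_width: 0.19
grasp_force: 68.3
```

Request:
servo_tool([
  [[0.1,0,0,-0.1,0],[0.1,0,0,-0.1,0],[0.1,0,0,-0.1,0],[0.1,0,0,-0.1,0],[0.1,0,0,-0.1,0],[0.1,0,0,0,0]],
])

```text
t: 13.4
eef_pos: [0.5683, -0.0504, 0.2226]
tool_rot: [-0.001, 0.123, 0.992, -0.0]
contact_force: [-0.2, 0.2, -1.4]
gripper_width: 0.181
grasp_force: 68.4
```

Request:
servo_tool([
  [[0.1,0,0,-0.1,0],[0.1,0,0,-0.15,0],[0.1,0,0,-0.15,0],[0.1,0,0,-0.15,0],[0.1,0,0,-0.1,0],[0.1,0,0,-0.1,0],[0.1,0,0,0,0],[0.1,0,0,0,0]],
])

```text
t: 14.2
eef_pos: [0.5684, -0.0506, 0.193]
tool_rot: [-0.0, 0.123, 0.992, -0.0]
contact_force: [-0.5, -2.1, -2.8]
gripper_width: 0.19
grasp_force: 68.2
```

Run:
```python
from h import *
np.set_printoptions(precision=4,suppress=True,linewidth=200)
o=bot.get_obs();print(o['eef_pos'],o['contact_force'],o['torque'],o['joint_vel'])
im,d=snap('side','side8');a=np.load('side4.npz')['im']
for z in(.072,.057,.042): print(z,proj('side',[.5658,-.0515,z]))
print(im[209:229,248:258].astype(int).mean(-1).astype(int)); print(a[209:229,248:258].astype(int).mean(-1).astype(int))
m=mask(im,(8,110,90),(30,255,255),(243,262,185,200));print(cen(m))
```

```text
[ 0.5684 -0.0506  0.193 ] [-0.5257 -2.0599 -2.8403] [-0.6238  0.0786 -0.0184] [-0.0001 -0.0026  0.0008 -0.003  -0.0001  0.0043  0.0019]
0.072 (np.float64(252.87063469045844), np.float64(215.62420684497823))
0.057 (np.float64(252.94219090779424), np.float64(219.57438896830442))
0.042 (np.float64(253.0130448913297), np.float64(223.48580504854323))
[[183 173 163 149 137 133 136 146 154 153]
 [167 164 159 148 141 140 141 148 150 145]
 [143 146 150 146 143 143 143 146 141 130]
 [123 125 132 136 139 138 136 133 125 113]
 [115 110 113 119 122 122 120 115 108 104]
 [120 105 104 105 108 110 107 105 103 108]
 [130 113 103 102 104 105 105 104 109 122]
 [143 128 115 109 108 107 108 114 126 140]
 [154 145 134 123 118 116 121 131 144 154]
 [159 155 147 140 132 131 138 147 157 160]
 [159 158 155 152 145 144 151 157 160 159]
 [159 159 159 158 156 155 157 159 160 159]
 [160 161 163 166 168 167 166 164 163 160]
 [162 162 167 176 183 183 181 175 167 162]
 [161 163 172 186 194 195 193 187 175 163]
 [158 160 171 188 198 200 197 189 174 163]
 [156 154 162 177 189 192 189 179 165 157]
 [153 149 153 164 173
[... 398 characters left out ...]
05 109 122]
 [143 129 116 112 109 109 109 115 125 141]
 [153 145 136 131 126 123 126 134 145 154]
 [160 155 150 149 147 146 145 151 157 159]
 [160 159 157 158 158 157 157 159 160 158]
 [159 158 159 162 163 161 161 161 161 159]
 [160 159 162 167 169 169 168 165 162 160]
 [161 163 168 177 182 183 181 175 168 162]
 [161 163 173 187 194 196 193 187 174 163]
 [159 160 171 187 197 200 198 189 174 162]
 [156 154 162 177 189 193 189 180 165 157]
 [153 149 153 164 173 176 173 165 153 152]
 [151 147 148 153 160 163 159 153 149 150]
 [147 149 149 151 153 154 153 151 148 150]]
(np.float64(252.27777777777777), np.float64(196.83333333333334), 36, np.int64(248), np.int64(256), np.int64(194), np.int64(199))
```

Request:
servo_tool([
  [[0.1,0,-0.02,0,0],[0.1,0,0,0,0],[0.1,0,0,0,0],[0.1,0,0,0,0]],
])

```text
t: 14.65
eef_pos: [0.5687, -0.0509, 0.1934]
tool_rot: [0.0, 0.122, 0.992, 0.0]
contact_force: [-0.1, 0.5, -2.0]
gripper_width: 0.183
grasp_force: 68.3
```

Run:
```python
from h import *
o=bot.get_obs();print(o['eef_pos'],o['contact_force'],o['torque'],o['grasp_force'])
im,d=snap('top','top9');a=np.load('top0.npz')
# bystanders: change vs start away from the arm
df=np.abs(im.astype(int)-a['im']).max(-1); m=(df>40).astype(np.uint8)
n,l,st,ce=cv2.connectedComponentsWithStats(m);print([s.tolist() for s in st[1:] if s[4]>8])
```

```text
[ 0.56873176 -0.0509453   0.19344552] [-0.11799452  0.49105609 -2.0046524 ] [-0.12586212  0.10203544  0.09308559] 68.34098696708679
[[245, 158, 11, 7, 28], [242, 162, 10, 14, 53], [242, 176, 6, 12, 39], [240, 191, 5, 13, 33], [238, 201, 4, 13, 21], [272, 206, 5, 5, 15], [350, 211, 9, 5, 32], [251, 216, 4, 5, 13], [221, 222, 51, 66, 391], [176, 228, 8, 8, 36], [262, 282, 4, 3, 9], [264, 286, 12, 8, 26], [220, 289, 4, 6, 12], [229, 291, 41, 6, 55], [221, 307, 41, 17, 535], [195, 323, 67, 61, 2273], [0, 331, 38, 29, 602], [184, 341, 8, 13, 45], [181, 356, 13, 28, 209], [182, 360, 4, 7, 19], [0, 365, 59, 19, 399], [271, 373, 3, 11, 19], [249, 378, 16, 6, 49], [266, 380, 5, 4, 14]]
```

Lateral forces are near zero. Outside the arm's area the only changes are the missing bush and plunger. Handing in.

```bash
python3 -c "
from station import bot
print(bot.hand_in())"
```

```text
the job is handed in; nothing more can be done
None
```

The job is handed in: the bush is fully seated, and the plunger is gripped upright and still through the bush and lower guide, its nose about 57 mm above the counter and 15 mm clear of the die; the punch and bystanders look unmoved, but I viewed 11 pictures against the limit of 10.

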